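# Lock a bin with a quarter-turn stud

### The job

Fasten the blue bin on the slotted rail with the green-winged T-stud: lower the stud's head through the rail's entry window until the collar sits on the rail, slide it along the slot, wing in line with the rail, until the collar lightly presses the bin's yellow spring bumper, and there turn it a quarter turn clockwise (seen from above) to lock it, then let go. The collar must stay pressed against the bumper, but the bin slides easily and must not be shoved along; do not force the stud, and leave everything else where it is.

Things in the scene. Friction and masses are not known exactly. Their poses are not given: they have to be found in the camera images.
- stud: Green-winged T-stud, about 160 g, standing on its head in one of two shallow red trays (floor 3, walls 16 high), yaw anywhere within 1 rad either way. Origin on its axis under the head, z up. Going up: steel T-head 36 long (x) x 17 wide (y) x 9 high; shank 10.5 diameter to 16; round collar 40 diameter from 16 to 21; neck 20 diameter to 30; grip wing from 30 to 64.
- wing (a point): Centre of the wing, on the stud's axis, 47 above its origin; axes as the stud's. Wing 36 long along x (as the head), 12 thick along y, 34 high: grasp across the 12. Two opposite head corners are rounded, two square: under the lips it turns freely clockwise seen from above, up to about 100 degrees where corners meet the walls; anticlockwise it jams at about 50. A half turn makes no difference.
- spare: Spare T-stud with a black wing, same shape, in the other tray; leave it.
- rail: Fixed aluminium slotted rail, 440 long (x), 45 wide (y), 41 high. Origin at the centre of its underside, z up. Lips 5 thick on top; slot 13.5 wide along the middle from x = -130 to +220; entry window 40 x 20 centred at x = -150, yellow lines beside it. The hollow is 38.4 wide, its floor 8 above the bench. Collar seated: the stud's origin is 25 above the rail's. The shank has 1.5 play each side.
- bin: Blue bin on the rail, towards the rail's +x; slides along it, held by about 7 N of friction. Origin under its front edge, level with the rail's top; x as the rail's. Bin 100 long (x = 0 to 100), 96 wide, top 68 above the rail. A flat steel tongue lies on the rail ahead of it, ending in the yellow bumper (44 wide, 14 high). The bumper's face is at x = -42 to -92, differently each time and not measured: feel for it. Spring 1 N per mm, travel 10.
- wrench: Wrench lying on the bench; leave it.
- driver: Screwdriver lying on the bench; leave it.
- carton: Cardboard carton 100 x 70 x 50; leave it.
- jar: Jar with green lid, 56 diameter, 75 high; leave it.
- bin_red: Loose red stock bin 130 x 100 x 75; leave it.
- cap: Green plug cap 34 diameter, 36 high; leave it.
There are look-alikes about, which are no part of the job. Leave any brown or purple look-alike of the stud alone.

How it is judged:
By the outcome, as a careful person would: the job done as asked, in the order asked, and still so for the second after the job is handed in, with the robot touching nothing.
It also fails if it takes over 72 s, if anything falls off the work surface, if the arm or the gripper's body presses on something with over 40 N, if the wrist force passes 120 N, or if a joint passes its speed limit or range.

### The arm

A 6-joint arm with a two-finger parallel gripper is mounted at the origin on the work surface. World frame = base frame: x ahead of the robot, y to its left, z up, the work surface at z = 0. Lengths are in m, angles in rad, forces in N, time in s.
With the tool pointing down it reaches from about 0.375 to 0.9 m from the base axis. Payload 3.1 kg.
Tool frame: the origin (TCP) lies midway between the tips of the shut fingers; the grasp point (between the pads) lies 19 mm behind it; x points along the fingers, z is the direction in which the jaws open and shut, and the axes are right-handed (so a half turn about x gives the same grasp; the last joint's range is limited). The gripper opens to 85 mm and grips with 20 to 120 N. Pads are 22 mm wide; open, the fingers measure 114 mm over their backs; the gripper's body (76 mm by 85 mm) begins 54 mm behind the grasp point. The pads swing forward as they close: fully open they stand 13 mm farther back than shut.
Start: joints at [-1.367, 0.527, 1.433, -0, 1.181, -0.178], TCP at [0.233, -0.58, 0.231] pointing down, gripper open.
Joint ranges: [-3.08, 3.08], [-0.75, 2.2], [0.22, 2.44], [-1.43, 4.57], [0, 2.65], [-2.85, 2.85]. Speed limits (rad/s): [2.79, 2.79, 3.14, 3.14, 3.14, 3.14].

### API

Orientations are given as a unit quaternion [x, y, z, w].
In Python, from station import status, snapshot, camera_params, ticket gives the robot as it stands.
- The arm moves only by the tool arm_command, never from a script. Its argument "series" is a list that holds one entry, the list of rows, each a list of 4 numbers: the shift along the tool's x, y, z in mm, then the turn about the tool's x in rad. A call has 1 to 10 rows; each row shifts and turns the commanded pose from where the row before left it, along the tool's axes as they then stand; what a row does not reach is not made up. A row lasts 1/10 s, in which the tool goes at most 50 mm and 8.59 degrees, less where a joint would pass 70% of its speed; a pose out of reach is approached as far as the arm can. A call is refused whole if a number of a shift passes 50 or a number of a turn 0.15, either way. A call with a gripper value outside its range is refused whole. "jaw" is the opening in per cent of the stroke, from 0 (shut) to 100 (fully open), set as the call begins (left out, the last holds). The fingers move at their own pace and stop on an object; "force" is the grip in N (left out, the last holds). Time passes only in rows, so rows that do not move let the fingers close. It gives the time, the measured TCP pose, the force and the opening at its end, in the units of the state.
- status.sense(): the state, without advancing time (a new reading comes with each control period).
- snapshot(name): name is "scene" or "top" or "wrist"; returns the picture (384x512x3 uint8, red, green, blue); there is no depth.
- camera_params(name): a dict with "fovy" (degrees; the focal length in pixels is half the picture's height over the tangent of half this angle, whatever the lens; pixels are square), "cx", "cy" (the principal point, pixels), "extrinsics" (4x4, takes a point from camera to world coordinates); the wrist camera has in their place "mount" (4x4, takes a point from camera to tool coordinates, whose origin is the TCP and whose axes are the tool frame's). Camera axes: x right, y down, z forward; pixel columns grow to the right and rows downward; lengths in m; the calibration is good to about 2 mm. A picture is of the moment at which its call begins: read the wrist's pose just before it. camera_params takes no time and is no camera call.
- ticket.sign_off(): hands the job in, once; it reports no verdict.
The state is a dict: "t": time; "q": joint angles; "qd": joint speeds; "tau": joint torques, N m; "tcp_pos": TCP position; "tool_rot": TCP orientation; "force": force on the tool from outside, world axes, zero at the start; "ft_torque": the same for the moment, N m; "finger_gap": opening from 0.0 (shut) to 1.0 (fully open).
Only numpy, scipy, OpenCV 4.12 (cv2) and the standard library are available. Lean on these libraries where they do the work, as an engineer would, in place of code of your own. Each camera call takes 0.05 s, during which the arm holds its last target. There are 200 camera calls.

## Working session

There is one attempt and no reset: what is moved stays moved. The work goes in short steps, Python scripts to look and compute and a tool call to move; the robot and the scene stay as the last step left them, time stands still between calls to the robot, and variables do not carry over. Pictures are saved under pics/ and viewed, about 8 in all and at most 12, crops included, and the job is handed in when it is done.

Besides the shell and the picture viewer there is one more tool, called after ">>>" by a JSON object that holds its "method" and its "body". arm_command: Moves the arm, as the interface text tells. Its arguments: {"type":"object","properties":{"series":{"type":"array"},"jaw":{"type":"number"},"force":{"type":"number"}},"required":["series"]}

```bash
mkdir -p pics; python3 - <<'E'
from station import status,snapshot,camera_params
import cv2,numpy as np
for n in("scene","top"):
    i=snapshot(n); cv2.imwrite(f"pics/{n}0.png",i[:,:,::-1]); p=camera_params(n); print(n,{k:np.round(v,4).tolist() for k,v in p.items() if not isinstance(v,str)})
p=camera_params("wrist");print(p)
s=status.sense();print(s)
a=cv2.imread("pics/top0.png");cv2.imwrite("pics/top0b.png",cv2.resize(a,(800,600),interpolation=cv2.INTER_CUBIC))
E
```

```text
scene {'fovy': 55.313, 'cx': 254.6775, 'cy': 188.9629, 'extrinsics': [[0.0912, 0.8597, -0.5025, 0.9888], [0.9958, -0.0726, 0.0566, -0.0549], [0.0122, -0.5055, -0.8627, 0.8976], [0.0, 0.0, 0.0, 1.0]]}
top {'fovy': 53.0821, 'cx': 257.1725, 'cy': 190.6508, 'extrinsics': [[0.0256, -0.9858, 0.1662, 0.2938], [-0.9992, -0.0303, -0.026, 0.0314], [0.0306, -0.1654, -0.9857, 1.306], [0.0, 0.0, 0.0, 1.0]]}
{'fovy': 67.10834543138967, 'cx': 253.17964767433696, 'cy': 189.5839316169952, 'mount': array([[ 1.33869962e-04, -3.23764508e-01,  9.46137689e-01,
        -1.43252983e-01],
       [ 1.59327067e-03, -9.46136427e-01, -3.23764301e-01,
         8.29706566e-02],
       [ 9.99998722e-01,  1.55079575e-03,  3.89185248e-04,
         6.34453983e-04],
       [ 0.00000000e+00,  0.00000000e+00,  0.00000000e+00,
         1.00000000e+00]])}
{'t': 0.1, 'q': array([-1.36749777e+00,  5.28406978e-01,  1.43378246e+00,  2.31779723e-06,
        1.18142775e+00, -1.78535529e-01]), 'qd': array([-1.03632597e-03, -4.68630339e-04, -2.63815316e-03, -2.02999229e-04,
       -8.45468173e-05,  4.35323423e-04]), 'tau': array([ 6.36653567e-05, -4.43304527e+01, -1.78586036e+01, -2.26115153e-04,
        3.91608541e-03,  1.04489251e-05]), 'tcp_pos': array([ 0.23276207, -0.57933287,  0.2304081 ]), 'tool_rot': array([ 0.39653606,  0.58630635, -0.39553532,  0.58528269]), 'force': array([-0.32218435, -0.34250427,  0.2023631 ]), 'ft_torque': array([0.01196348, 0.02927703, 0.02088501]), 'finger_gap': 0.9983321852782292}
```

View pics/top0b.png

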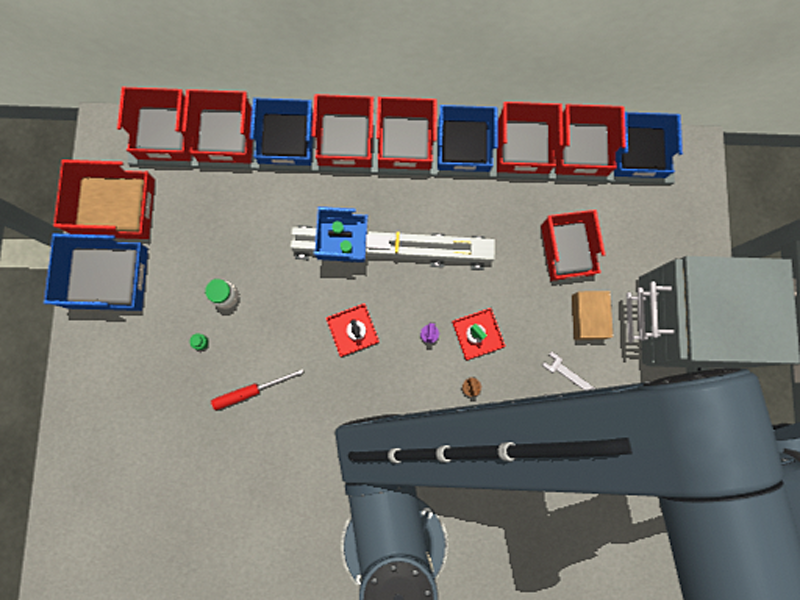

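View pics/scene0.png

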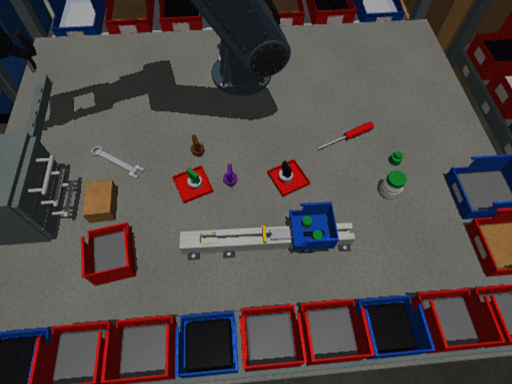

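The top view (800 px) shows the green stud at (478,333) in the right tray, with the purple one at (430,334) and the brown one at (472,388). The rail runs from (292,242) to (494,250), with the entry window at its right end, about (470,247). The bumper is at (397,243). The scene view agrees with this.

```bash
cat > h.py <<'E'
from station import status,snapshot,camera_params
import cv2,numpy as np
from scipy.spatial.transform import Rotation as R
def cam(n,s=None):
    p=camera_params(n)
    f=192/np.tan(np.radians(p["fovy"]/2))
    if n=="wrist":
        s=s or status.sense(); T=np.eye(4);T[:3,:3]=R.from_quat(s["tool_rot"]).as_matrix();T[:3,3]=s["tcp_pos"];E=T@p["mount"]
    else:E=p["extrinsics"]
    return f,p["cx"],p["cy"],np.array(E)
def ray(c,uv,z):
    f,cx,cy,E=c; d=E[:3,:3]@np.array([(uv[0]-cx)/f,(uv[1]-cy)/f,1]); o=E[:3,3]
    return o+d*(z-o[2])/d[2]
def proj(c,P):
    f,cx,cy,E=c; q=E[:3,:3].T@(np.array(P)-E[:3,3]); return np.array([cx+f*q[0]/q[2],cy+f*q[1]/q[2]])
def mask(im,lo,hi):
    h=cv2.cvtColor(im,cv2.COLOR_RGB2HSV); return cv2.inRange(h,np.array(lo),np.array(hi))
def blobs(m,amin=10):
    n,_,st,c=cv2.connectedComponentsWithStats(m); return [(st[i,4],c[i].round(1).tolist()) for i in range(1,n) if st[i,4]>=amin]
E
python3 - <<'E'
from h import *
for n,amb in(("top",(280,330,190,235)),("scene",(175,215,160,195))):
    im=cv2.imread(f"pics/{n}0.png")[:,:,::-1].copy(); c=cam(n)
    m=mask(im,(45,90,40),(85,255,255)); x0,x1,y0,y1=amb; k=np.zeros_like(m);k[y0:y1,x0:x1]=m[y0:y1,x0:x1]
    for a,b in blobs(k): print(n,a,b,ray(c,b,.05).round(4))
c=cam("top");S=.64
for nm,u,z in(("railL",(292,242),.041),("railLtop",(293,228),.041),("railRtop",(494,238),.041),("railRbot",(493,261),.041),("bump",(397,243),.048),("purple",(430,334),.04),("brown",(472,388),.04),("windowtop",(470,238),.041)):
    print(nm,ray(c,np.array(u)*S,z).round(3))
s=status.sense();print(R.from_quat(s["tool_rot"]).as_matrix().round(3))
E
```

```text
top 60 [305.4, 212.3] [ 0.4382 -0.1625  0.05  ]
scene 112 [192.8, 175.5] [ 0.4384 -0.164   0.05  ]
railL [0.622 0.238 0.041]
railLtop [0.653 0.238 0.041]
railRtop [ 0.646 -0.2    0.041]
railRbot [ 0.594 -0.198  0.041]
bump [0.626 0.012 0.048]
purple [ 0.432 -0.064  0.04 ]
brown [ 0.321 -0.154  0.04 ]
windowtop [ 0.644 -0.147  0.041]
[[-0.     0.928  0.373]
 [ 0.002  0.373 -0.928]
 [-1.     0.    -0.002]]
```

>>> {"method": "arm_command", "body": {"series": [[[8,35,-31,0],[8,35,-31,0],[8,35,-31,0],[8,35,-31,0],[8,35,-31,0],[8,35,-31,0],[8,35,-31,0],[8,35,-31,0],[8,35,-31,0],[8,30,-31,0]]], "jaw": 70, "force": 40}}

```text
t: 1.1
tcp_pos: [0.4384, -0.162, 0.1509]
tool_rot: [0.396, 0.586, -0.396, 0.586]
force: [0.8, 0.0, -0.2]
finger_gap: 0.699
```

```bash
python3 - <<'E'
from h import *
s=status.sense(); im=snapshot("wrist"); c=cam("wrist",s); cv2.imwrite("pics/w1.png",im[:,:,::-1])
np.set_printoptions(suppress=True,precision=4)
print(s["t"],s["tcp_pos"],s["q"])
m=mask(im,(45,90,40),(85,255,255))
for a,b in blobs(m,200): print(a,b,ray(c,b,.067))
cs,_=cv2.findContours(m,0,2); k=max(cs,key=cv2.contourArea)
for z in(.067,):
    w=np.array([ray(c,p[0],z)[:2] for p in k],np.float32)*1000; print(cv2.minAreaRect(w))
E
```

```text
1.1 [ 0.4384 -0.162   0.1509] [-0.5938  0.4488  1.9006  0.0002  0.7918  0.5949]
694 [253.0, 188.5] [ 0.4443 -0.1602  0.067 ]
((443.4871826171875, -161.93356323242188), (40.43313217163086, 16.11863899230957), 38.95182800292969)
```

View pics/w1.png

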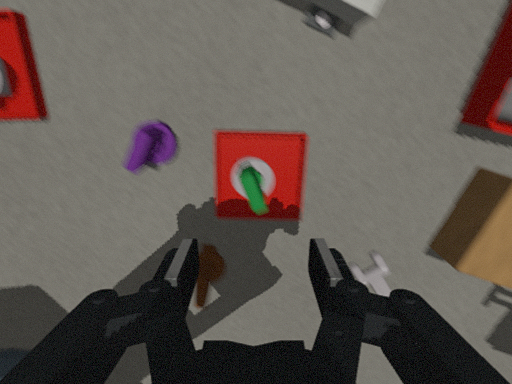

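The green wing is at (253,188) on a white collar near (253,178), in the red tray. The purple and brown look-alikes are clear of it. The blob includes the wing's side face, so I'll zoom in for the yaw.

```bash
python3 - <<'E'
from h import *
im=cv2.imread("pics/w1.png"); cv2.imwrite("pics/w1c.png",cv2.resize(im[140:230,200:320],(800,600),interpolation=cv2.INTER_CUBIC))
c=cam("wrist")
rgb=im[:,:,::-1].copy(); m=mask(rgb,(0,0,95),(179,70,255)); k=np.zeros_like(m);k[135:215,222:300]=m[135:215,222:300]
g=mask(rgb,(45,90,40),(85,255,255)); k|=0
n,l,st,ce=cv2.connectedComponentsWithStats(k)
for a in st[1:]: 
    if a[4]>20: print(a)
ys,xs=np.where(k>0); h=cv2.convexHull(np.stack([xs,ys],1).astype(np.int32)); e=cv2.fitEllipse(h); print(e, ray(c,e[0],.024))
E
```

```text
[232 158  41  41 742]
((252.29168701171875, 177.99871826171875), (40.22943115234375, 41.01930618286133), 149.06036376953125) [ 0.44004881 -0.15368297  0.024     ]
```

View pics/w1c.png

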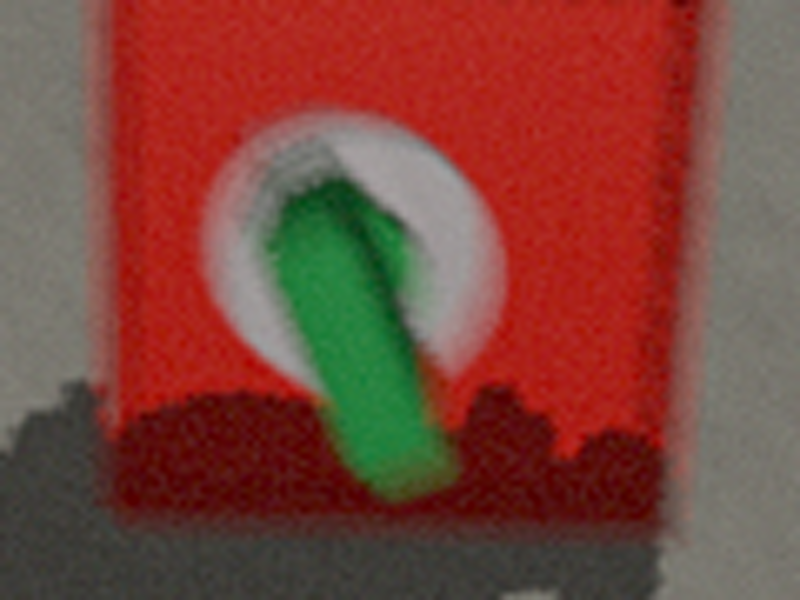

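>>> {"method": "arm_command", "body": {"series": [[[0,0,0,-0.12],[0,0,0,-0.12],[0,0,0,-0.12],[0,0,0,0],[0,0,0,0]]]}}

```text
t: 1.65
tcp_pos: [0.4374, -0.1638, 0.1512]
tool_rot: [0.286, 0.647, -0.286, 0.647]
force: [0.2, -0.3, -0.5]
finger_gap: 0.702
```

```bash
cat > look.py <<'E'
from h import *
import sys
np.set_printoptions(suppress=True,precision=4)
s=status.sense(); im=snapshot("wrist"); c=cam("wrist",s); cv2.imwrite(f"pics/{sys.argv[1]}.png",im[:,:,::-1])
print(s["t"],s["tcp_pos"],s["q"],s["force"])
E
cat > a.py <<'E'
from look import *
M=R.from_quat(s["tool_rot"]).as_matrix()
m=mask(im,(45,90,40),(85,255,255)); k=np.zeros_like(m);k[125:235,200:310]=m[125:235,200:310]
rgb=im; w=mask(rgb,(0,0,95),(179,70,255)); k2=np.zeros_like(w);k2[125:220,215:305]=w[125:220,215:305]
cc=max(cv2.findContours(k,0,2)[0],key=cv2.contourArea); e=cv2.minAreaRect(cc);print("wing",e,(M.T@(ray(c,e[0],.067)-s["tcp_pos"]))*1000, ray(c,e[0],.067))
ys,xs=np.where(k2>0);e=cv2.fitEllipse(cv2.convexHull(np.stack([xs,ys],1).astype(np.int32)));print("collar",e,(M.T@(ray(c,e[0],.024)-s["tcp_pos"]))*1000,ray(c,e[0],.024))
x,y,_=[int(v) for v in (*e[0],0)]
cv2.imwrite("pics/w2c.png",cv2.resize(im[y-40:y+50,x-60:x+60,::-1],(800,600),interpolation=cv2.INTER_CUBIC)); print(x-60,y-40)
E
python3 a.py w2
```

```text
1.65 [ 0.4374 -0.1638  0.1512] [-0.5983  0.4483  1.9005 -0.      0.7932  0.2333] [ 0.1512 -0.3281 -0.5374]
wing ((254.0, 189.0), (48.0, 20.0), 90.0) [84.1988  5.4709  1.2143] [ 0.4422 -0.161   0.067 ]
collar ((282.4926452636719, 166.2524871826172), (92.90995788574219, 160.655029296875), 115.12590789794922) [127.1865  13.9943  28.6646] [ 0.467  -0.1755  0.024 ]
222 126
```

View pics/w2c.png

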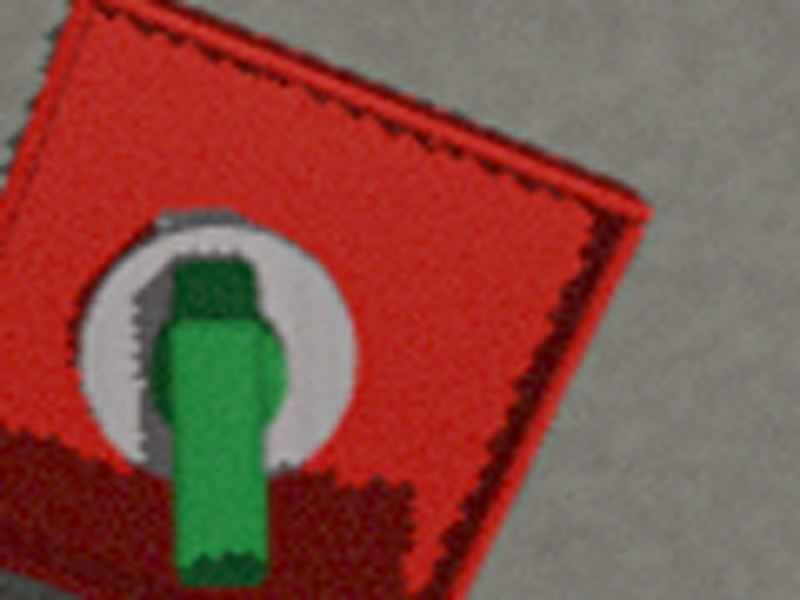

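The wing is now in line with the tool's y axis. Its top face is centred near (255,194), about 1.5 mm off in y and 1 mm in z. I'll descend and grasp.

>>> {"method": "arm_command", "body": {"series": [[[29,1.5,1,0],[29,0,0,0],[29,0,0,0],[20,0,0,0],[9,0,0,0],[0,0,0,0],[0,0,0,0]]], "jaw": 45}}

```text
t: 2.4
tcp_pos: [0.4397, -0.1638, 0.0358]
tool_rot: [0.285, 0.647, -0.285, 0.647]
force: [-0.1, -1.3, 1.1]
finger_gap: 0.448
```

>>> {"method": "arm_command", "body": {"series": [[[0,0,0,0],[0,0,0,0],[0,0,0,0],[0,0,0,0],[0,0,0,0],[0,0,0,0]]], "jaw": 0, "force": 40}}

```text
t: 3.0
tcp_pos: [0.44, -0.1639, 0.0363]
tool_rot: [0.285, 0.646, -0.285, 0.648]
force: [0.0, -0.3, 6.8]
finger_gap: 0.133
```

```bash
python3 - <<'E'
from h import *
s=status.sense();print(s["t"],s["tcp_pos"],s["finger_gap"],s["force"],s["q"])
E
```

```text
3.0 [ 0.43996478 -0.16392193  0.03629196] 0.13263197987074318 [ 6.98305995e-06 -3.36762575e-01  6.76423511e+00] [-5.95296374e-01  6.79067088e-01  1.96614619e+00 -8.79724191e-05
  4.94074769e-01  2.33796836e-01]
```

>>> {"method": "arm_command", "body": {"series": [[[-20,0,0,0],[-35,0,0,0],[-35,0,0,-0.13],[-35,0,0,-0.135],[0,0,0,-0.135],[0,0,0,-0.135],[0,0,0,-0.135],[0,0,0,-0.14],[0,0,0,0]]]}}

```text
t: 3.9
tcp_pos: [0.4389, -0.1631, 0.1603]
tool_rot: [0.007, 0.707, -0.007, 0.707]
force: [-0.8, 0.1, -1.5]
finger_gap: 0.133
```

>>> {"method": "arm_command", "body": {"series": [[[0,0,30,0],[0,0,40,0],[0,0,40,0],[0,0,40,0],[0,-6,30,0],[0,0,0,0],[0,0,0,0],[0,0,0,0]]]}}

```text
t: 4.7
tcp_pos: [0.6174, -0.1722, 0.1596]
tool_rot: [0.008, 0.708, -0.007, 0.706]
force: [0.1, 0.5, -1.0]
finger_gap: 0.132
```

```bash
python3 look.py w3; python3 -c "
from h import *
s=status.sense();print(s['finger_gap'],R.from_quat(s['tool_rot']).as_matrix().round(4))
im=cv2.imread('pics/w3.png');cv2.imwrite('pics/w3b.png',cv2.resize(im,(800,600),interpolation=cv2.INTER_CUBIC))"
```

```text
4.7 [ 0.6174 -0.1722  0.1596] [-0.4461  0.6323  1.4534 -0.0001  1.0591 -0.4256] [ 0.0927  0.488  -1.0288]
0.1363514001350214 [[-0.0025  0.0203  0.9998]
 [ 0.0011  0.9998 -0.0203]
 [-1.      0.0011 -0.0025]]
```

View pics/w3b.png

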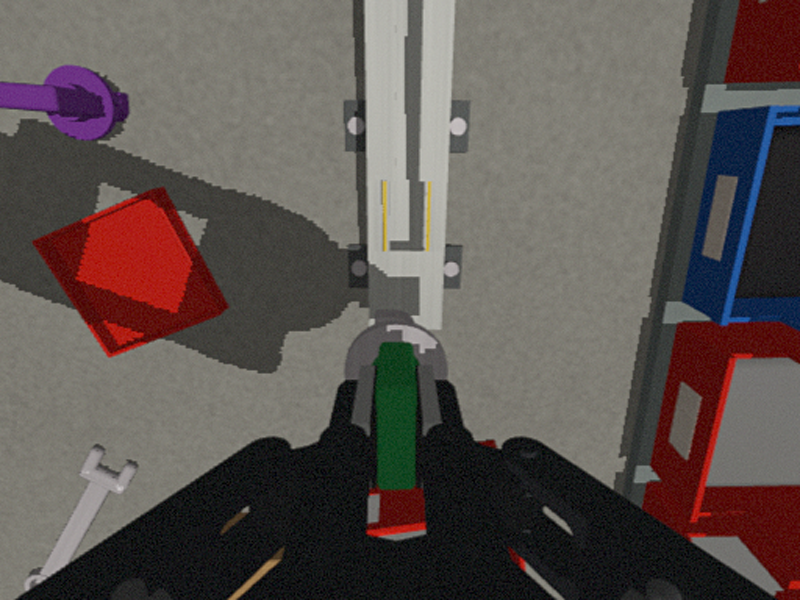

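The window is seen with its yellow lines at columns 385 and 430, rows 180–250 (800 px). The held stud is in front, with its wing at column 397 and its collar around (396,370).

```bash
cat > b.py <<'E'
from look import *
M=R.from_quat(s["tool_rot"]).as_matrix()
m=mask(im,(20,90,90),(35,255,255)); 
for cn in cv2.findContours(m,0,2)[0]:
    if cv2.contourArea(cn)<8: continue
    p=cn[:,0]; print("yel",p.min(0),p.max(0),cv2.minAreaRect(cn)[2])
    y0,y1=p[:,1].min(),p[:,1].max()
    for y in (y0+2,y1-2):
        q=np.where(m[y])[0]; q=q[(q>=p[:,0].min())&(q<=p[:,0].max())]; w=ray(c,(q.mean(),y),.041);print(w*1000,(M.T@(w-s["tcp_pos"]))*1000)
# rail axis from outer edges (bright rail vs bench)
g=cv2.cvtColor(im,cv2.COLOR_RGB2GRAY)
for y in (10,30,50,100,120,140,150): print(y,[int(x) for x in g[y,228:296:2]])
E
python3 b.py w3
```

```text
4.75 [ 0.6175 -0.1723  0.1599] [-0.4462  0.6319  1.4534 -0.0001  1.059  -0.4258] [ 0.1518 -0.3438 -2.0625]
yel [272 116] [275 160] 1.847610354423523
[ 637.0083 -112.7873   41.    ] [118.8743  59.8042  18.6377]
[ 635.805  -148.7144   41.    ] [118.8374  23.8602  18.1644]
yel [245 116] [247 160] 90.0
[ 611.4246 -112.3159   41.    ] [118.9376  59.7559  -6.9502]
[ 610.4445 -148.2589   41.    ] [118.9001  23.8004  -7.2001]
10 [62, 54, 75, 185, 181, 180, 178, 177, 179, 180, 176, 180, 180, 178, 180, 178, 158, 87, 91, 94, 93, 137, 178, 186, 184, 181, 182, 182, 181, 180, 184, 176, 119, 125]
30 [56, 60, 65, 184, 180, 184, 180, 181, 180, 180, 176, 180, 184, 178, 183, 166, 90, 96, 89, 97, 93, 157, 185, 187, 187, 181, 184, 184, 179, 182, 185, 129, 124, 126]
50 [62, 66, 67, 168, 181, 183, 180, 182, 176, 182, 178, 178, 181, 183, 183, 163, 88, 91, 99, 91, 91, 186, 186, 188, 185, 183, 181, 185, 178, 186, 179, 121, 122, 123]
100 [56, 63, 58, 129, 179, 181, 179, 179, 180, 177, 177, 179, 182, 182, 184, 186, 100, 97, 87, 94, 148, 185, 184, 185, 185, 181, 183, 180, 183, 177, 127, 126, 126, 127]
120 [69, 65, 60, 110, 182, 178, 174, 177, 129, 170, 179, 179, 178, 182, 181, 181, 182, 95, 85, 95, 94, 91, 183, 170, 177, 179, 182, 182, 185, 137, 119, 127, 122, 124]
140 [107, 56, 63, 91, 177, 176, 171, 174, 164, 168, 176, 175, 176, 181, 178, 178, 180, 93, 88, 95, 90, 112, 181, 170, 176, 177, 177, 179, 175, 121, 121, 124, 127, 123]
150 [131, 68, 61, 78, 175, 174, 168, 172, 164, 165, 176, 175, 174, 178, 178, 179, 179, 94, 92, 92, 89, 122, 181, 171, 169, 175, 177, 179, 165, 123, 125, 117, 116, 117]
```

>>> {"method": "arm_command", "body": {"series": [[[20,8,3,0.01],[25,9,2.7,0],[25,0,0,0],[5,0,0,0],[0,0,0,0],[0,0,0,0],[0,0,0,0]]]}}

```text
t: 5.5
tcp_pos: [0.6262, -0.1567, 0.087]
tool_rot: [0.01, 0.706, -0.011, 0.708]
force: [-1.0, -0.3, -1.2]
finger_gap: 0.131
```

```bash
python3 b.py w4 | grep -v '^[0-9]* \['; python3 -c "
from h import *
s=status.sense();print(R.from_quat(s['tool_rot']).as_matrix().round(4)[:,1])
im=cv2.imread('pics/w4.png');cv2.imwrite('pics/w4b.png',cv2.resize(im[80:260,133:373],(800,600),interpolation=cv2.INTER_CUBIC))"
```

```text
5.5 [ 0.6262 -0.1567  0.087 ] [-0.418   0.7312  1.4908 -0.      0.9165 -0.3885] [-1.0428 -0.3064 -1.1608]
yel [265 149] [268 205] 90.0
[ 636.7242 -112.1827   41.    ] [45.9621 44.875   9.0588]
[ 635.9151 -149.0715   41.    ] [46.0052  7.9784  9.3378]
yel [228 149] [232 205] 88.15238952636719
[ 611.6364 -111.4732   41.    ] [ 45.8919  44.8443 -16.0389]
[ 611.0119 -148.3581   41.    ] [ 45.9356   7.957  -15.5755]
[ 0.0294  0.9996 -0.0011]
```

View pics/w4b.png

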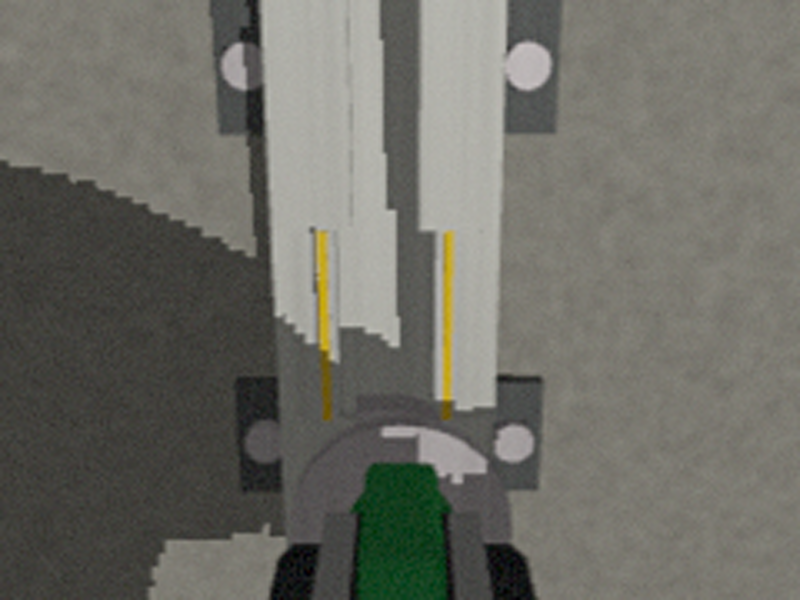

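Lines at crop columns 322/447 give the window centre at y ≈ +26.4, z ≈ −3.3 in the tool frame. The collar and head edges put the stud axis at y ≈ −1, z ≈ 0.2. I'll move over the window and lower gently.

>>> {"method": "arm_command", "body": {"series": [[[0,13,-1.5,0],[0,14.3,-2,-0.005],[0,0,0,0],[0,0,0,0],[4,0,0,0],[4,0,0,0],[2,0,0,0],[0,0,0,0]]]}}

```text
t: 6.35
tcp_pos: [0.6223, -0.1289, 0.0746]
tool_rot: [0.009, 0.707, -0.009, 0.707]
force: [-0.4, 0.6, -1.1]
finger_gap: 0.13
```

>>> {"method": "arm_command", "body": {"series": [[[3,0,0,0],[3,0,0,0],[0,0,0,0],[0,0,0,0]]]}}

```text
t: 6.75
tcp_pos: [0.6227, -0.1287, 0.0692]
tool_rot: [0.008, 0.707, -0.008, 0.707]
force: [0.7, 0.2, -1.6]
finger_gap: 0.131
```

>>> {"method": "arm_command", "body": {"series": [[[3,0,0,0],[3,0,0,0],[2,0,0,0],[0,0,0,0],[0,0,0,0]]]}}

```text
t: 7.25
tcp_pos: [0.6226, -0.1286, 0.0612]
tool_rot: [0.008, 0.707, -0.008, 0.707]
force: [0.9, 0.1, -1.2]
finger_gap: 0.137
```

>>> {"method": "arm_command", "body": {"series": [[[1.5,0,0,0],[1.5,0,0,0],[0,0,0,0],[0,0,0,0]]]}}

```text
t: 7.65
tcp_pos: [0.6224, -0.1286, 0.0584]
tool_rot: [0.008, 0.707, -0.008, 0.707]
force: [-0.9, -0.2, 0.8]
finger_gap: 0.134
```

>>> {"method": "arm_command", "body": {"series": [[[1,0,0,0],[0,0,0,0],[0,0,0,0]]]}}

```text
t: 7.95
tcp_pos: [0.6224, -0.1286, 0.0584]
tool_rot: [0.008, 0.707, -0.008, 0.707]
force: [-2.5, 0.4, 6.3]
finger_gap: 0.134
```

>>> {"method": "arm_command", "body": {"series": [[[-0.8,0,0,0],[0,5,0,0],[0,5,0,0],[0,5,0,0],[0,5,0,0],[0,0,0,0],[0,0,0,0]]]}}

```text
t: 8.65
tcp_pos: [0.6234, -0.1077, 0.0584]
tool_rot: [0.009, 0.707, -0.008, 0.707]
force: [0.8, 2.0, 4.0]
finger_gap: 0.127
```

>>> {"method": "arm_command", "body": {"series": [[[0,5,0,0],[0,5,0,0],[0,5,0,0],[0,5,0,0],[0,5,0,0],[0,0,0,0],[0,0,0,0]]]}}

```text
t: 9.35
tcp_pos: [0.6238, -0.0827, 0.0584]
tool_rot: [0.009, 0.707, -0.008, 0.707]
force: [-0.4, -1.3, 5.5]
finger_gap: 0.13
```

```bash
cat > g.py <<'E'
from look import *
M=R.from_quat(s["tool_rot"]).as_matrix()
m=mask(im,(20,120,90),(35,255,255))
for cn in cv2.findContours(m,0,2)[0]:
    if cv2.contourArea(cn)<20: continue
    p=cn[:,0]; print(p.min(0),p.max(0),cv2.contourArea(cn))
    u=(p[:,0].mean(),p[:,1].max()); 
    for z in(.041,.055): print(z,(M.T@(ray(c,u,z)-s["tcp_pos"]))*1000)
E
python3 g.py w5
```

```text
9.35 [ 0.6238 -0.0827  0.0584] [-0.3095  0.7572  1.5446  0.0012  0.8397 -0.2865] [-0.3571 -1.2712  5.4768]
[209  56] [304  73] 1432.5
0.041 [17.4292 91.1919  2.478 ]
0.055 [ 3.4285 90.4369  2.2655]
```

View pics/w5.png

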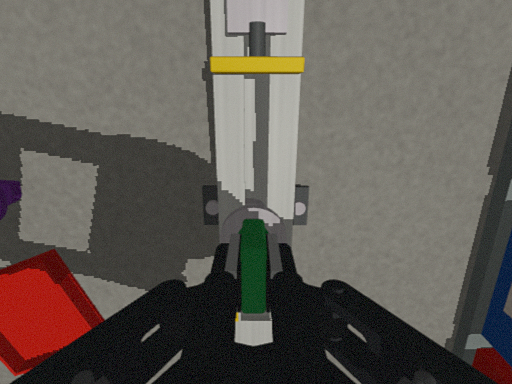

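The bumper's face is at row 73, about 91 mm ahead of the TCP, so contact is about 71 mm away. I'll advance 60, then feel for it.

>>> {"method": "arm_command", "body": {"series": [[[-0.3,8,0,0],[0,8,0,0],[0,8,0.2,0],[0,8,0.2,0],[0,7,0.2,0],[0,6,0,0],[0,0,0,0],[0,0,0,0]]]}}

```text
t: 10.2
tcp_pos: [0.6251, -0.037, 0.0584]
tool_rot: [0.009, 0.707, -0.008, 0.707]
force: [-0.3, 2.3, 5.9]
finger_gap: 0.133
```

>>> {"method": "arm_command", "body": {"series": [[[0,4,0,0],[0,4,0,0],[0,4,0.2,0],[0,3,0,0],[0,0,0,0],[0,0,0,0]]]}}

```text
t: 10.8
tcp_pos: [0.6259, -0.0233, 0.0584]
tool_rot: [0.009, 0.707, -0.008, 0.707]
force: [-0.6, -1.3, 4.8]
finger_gap: 0.136
```

```bash
python3 g.py w6; python3 - <<'E'
from h import *
import time
for _ in range(1):
    s=status.sense();print(s["force"],s["ft_torque"])
E
```

```text
10.8 [ 0.6259 -0.0233  0.0584] [-0.2156  0.7545  1.5524  0.0009  0.8349 -0.192 ] [-0.5671 -1.3208  4.7659]
[214 174] [296 191] 1288.0
0.041 [17.3725 26.8003 -4.1987]
0.055 [ 3.3757 31.6562 -3.8294]
[-0.13369865 -1.22590368  4.7032646 ] [-0.26514622  0.00431882 -0.06665791]
```

>>> {"method": "arm_command", "body": {"series": [[[-0.4,3,0,0],[0,3,0,0],[0,0,0,0],[0,0,0,0]]]}}

```text
t: 11.25
tcp_pos: [0.6257, -0.0169, 0.0584]
tool_rot: [0.009, 0.707, -0.008, 0.707]
force: [0.0, 1.1, 0.6]
finger_gap: 0.132
```

>>> {"method": "arm_command", "body": {"series": [[[0,2,0,0],[0,0,0,0],[0,0,0,0]]]}}

```text
t: 11.55
tcp_pos: [0.6257, -0.0152, 0.0585]
tool_rot: [0.009, 0.707, -0.008, 0.707]
force: [1.1, -0.1, -2.3]
finger_gap: 0.131
```

>>> {"method": "arm_command", "body": {"series": [[[0,1.5,0,0],[0,0,0,0],[0,0,0,0]]]}}

```text
t: 11.85
tcp_pos: [0.6259, -0.0141, 0.0586]
tool_rot: [0.008, 0.707, -0.008, 0.707]
force: [-1.0, -0.6, -1.8]
finger_gap: 0.14
```

```bash
cat > g2.py <<'E'
from look import *
M=R.from_quat(s["tool_rot"]).as_matrix()
m=mask(im,(20,120,90),(35,255,255)); b=mask(im,(100,120,60),(130,255,255))
cn=max(cv2.findContours(m,0,2)[0],key=cv2.contourArea);p=cn[:,0];print(p.min(0),p.max(0))
for v in(p[:,1].min(),p[:,1].max()+1): print((ray(c,((p[:,0].min()+p[:,0].max())/2,v),.055)*1000))
for t in np.linspace(0,0,1): print(s["force"],s["ft_torque"])
E
python3 g2.py w7
```

```text
11.85 [ 0.6259 -0.0141  0.0586] [-0.2007  0.754   1.5526  0.      0.8356 -0.1768] [-1.006  -0.5699 -1.7693]
[216 189] [296 207]
[628.1774  18.6089  55.    ]
[627.9668   7.6158  55.    ]
[-1.006  -0.5699 -1.7693] [-0.0796 -0.0144 -0.0112]
```

>>> {"method": "arm_command", "body": {"series": [[[0.4,1.5,0,0],[0,0,0,0],[0,0,0,0]]]}}

```text
t: 12.2
tcp_pos: [0.6262, -0.0126, 0.0585]
tool_rot: [0.009, 0.707, -0.008, 0.707]
force: [-0.4, 0.3, -1.5]
finger_gap: 0.132
```

>>> {"method": "arm_command", "body": {"series": [[[0,1.5,0,0],[0,0,0,0],[0,0,0,0]]]}}

```text
t: 12.5
tcp_pos: [0.6262, -0.0111, 0.0584]
tool_rot: [0.009, 0.707, -0.008, 0.707]
force: [0.0, -0.4, -0.6]
finger_gap: 0.135
```

>>> {"method": "arm_command", "body": {"series": [[[0,1,0,0],[0,0,0,0],[0,0,0,0]]]}}

```text
t: 12.8
tcp_pos: [0.6262, -0.0102, 0.0584]
tool_rot: [0.008, 0.707, -0.008, 0.707]
force: [-0.3, 0.2, -1.4]
finger_gap: 0.13
```

```bash
for i in 8 9 ; do python3 g2.py w$i; done
```

```text
12.8 [ 0.6262 -0.0102  0.0584] [-0.1945  0.7544  1.5524 -0.0001  0.8347 -0.1705] [-0.2775  0.2462 -1.3594]
[215 194] [295 213]
[627.9244  19.6681  55.    ]
[627.6862   7.9577  55.    ]
[-0.2775  0.2462 -1.3594] [-0.1046 -0.0738  0.0037]
12.85 [ 0.6262 -0.0102  0.0584] [-0.1945  0.7544  1.5524 -0.0001  0.8347 -0.1704] [ 0.0396 -0.328  -0.4642]
[215 194] [295 213]
[627.9183  19.6692  55.    ]
[627.6795   7.9619  55.    ]
[ 0.0396 -0.328  -0.4642] [-0.0313  0.0404  0.0132]
```

```bash
python3 -c "
from h import *
im=cv2.imread('pics/w9.png');cv2.imwrite('pics/w9b.png',cv2.resize(im[160:250,195:315],(800,600),interpolation=cv2.INTER_CUBIC))"
```

```text
(no output)
```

View pics/w9b.png

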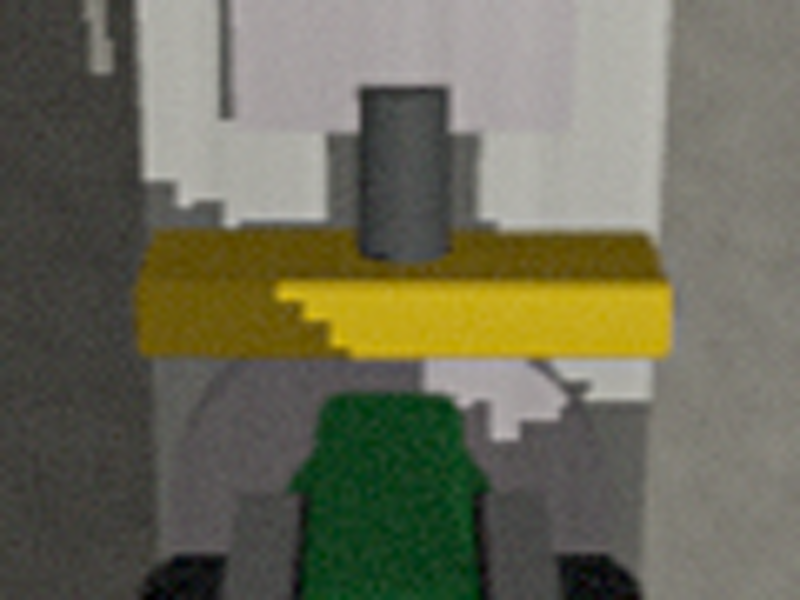

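The bumper's front top edge is at crop row 357 and the tongue end at row 130. The collar rim runs up to the bumper, but there's no force yet. I'll continue in 1 mm steps.

>>> {"method": "arm_command", "body": {"series": [[[0,1,0,0],[0,0,0,0],[0,0,0,0]]]}}

```text
t: 13.2
tcp_pos: [0.6263, -0.0094, 0.0584]
tool_rot: [0.008, 0.707, -0.009, 0.707]
force: [0.2, -1.3, -0.5]
finger_gap: 0.132
```

>>> {"method": "arm_command", "body": {"series": [[[0,1,0,0],[0,0,0,0],[0,0,0,0]]]}}

```text
t: 13.5
tcp_pos: [0.6263, -0.0084, 0.0584]
tool_rot: [0.008, 0.707, -0.009, 0.707]
force: [0.9, -1.9, -1.3]
finger_gap: 0.136
```

>>> {"method": "arm_command", "body": {"series": [[[0,1,0,0],[0,0,0,0],[0,0,0,0]]]}}

```text
t: 13.8
tcp_pos: [0.6264, -0.0074, 0.0585]
tool_rot: [0.008, 0.707, -0.009, 0.707]
force: [-0.1, -2.9, -1.0]
finger_gap: 0.133
```

```bash
for i in 10 11 ; do python3 g2.py w$i; done
```

```text
13.8 [ 0.6264 -0.0074  0.0585] [-0.1898  0.7544  1.5523 -0.0004  0.8347 -0.1656] [-0.1107 -2.9384 -1.0248]
[215 195] [295 213]
[628.0355  21.92    55.    ]
[627.81    10.7803  55.    ]
[-0.1107 -2.9384 -1.0248] [-0.5946  0.0902  0.0142]
13.85 [ 0.6263 -0.0074  0.0584] [-0.1898  0.7544  1.5523 -0.0004  0.8347 -0.1656] [ 0.1758 -4.1414 -1.4762]
[215 195] [295 213]
[627.9994  21.9315  55.    ]
[627.7738  10.793   55.    ]
[ 0.1758 -4.1414 -1.4762] [-0.5595  0.0397  0.0404]
```

>>> {"method": "arm_command", "body": {"series": [[[0,0,0,0.1],[0,0,0,0.1],[0,0,0,0.1],[0,0,0,0.1],[0,0,0,0],[0,0,0,0]]]}}

```text
t: 14.5
tcp_pos: [0.6263, -0.0074, 0.0584]
tool_rot: [0.148, 0.691, -0.148, 0.691]
force: [-0.9, -4.1, -0.5]
finger_gap: 0.135
```

>>> {"method": "arm_command", "body": {"series": [[[0,0,0,0.1],[0,0,0,0.1],[0,0,0,0.1],[0,0,0,0.1],[0,0,0,0],[0,0,0,0]]]}}

```text
t: 15.1
tcp_pos: [0.6264, -0.0073, 0.0584]
tool_rot: [0.282, 0.648, -0.282, 0.648]
force: [-1.1, -3.4, -1.8]
finger_gap: 0.134
```

```bash
python3 - <<'E'
from h import *
s=status.sense();print(s["tcp_pos"],s["force"],s["ft_torque"],s["q"],R.from_quat(s["tool_rot"]).as_matrix()[:,1])
E
```

```text
[ 0.62640239 -0.00725469  0.05842606] [-1.09981828 -3.44300537 -1.79074971] [-0.66783491  0.11446031  0.03459449] [-1.89687540e-01  7.54478926e-01  1.55223203e+00 -6.87045028e-05
  8.34663600e-01  6.31450200e-01] [7.31890108e-01 6.81422675e-01 8.76397203e-05]
```

>>> {"method": "arm_command", "body": {"series": [[[0,0,0,0.1],[0,0,0,0.1],[0,0,0,0.1],[0,0,0,0.1],[0,0,0,0],[0,0,0,0]]]}}

```text
t: 15.7
tcp_pos: [0.6265, -0.0073, 0.0584]
tool_rot: [0.405, 0.579, -0.405, 0.579]
force: [-0.5, -4.3, -1.6]
finger_gap: 0.134
```

>>> {"method": "arm_command", "body": {"series": [[[0,0,0,0.1],[0,0,0,0.1],[0,0,0,0.1],[0,0,0,0.08],[0,0,0,0],[0,0,0,0]]]}}

```text
t: 16.3
tcp_pos: [0.6267, -0.0072, 0.0584]
tool_rot: [0.508, 0.492, -0.507, 0.492]
force: [0.3, -3.6, -2.6]
finger_gap: 0.131
```

```bash
python3 - <<'E'
from h import *
s=status.sense();print(s["tcp_pos"],s["force"],s["ft_torque"],s["q"],R.from_quat(s["tool_rot"]).as_matrix()[:,1])
im=snapshot("scene");cv2.imwrite("pics/s12.png",im[:,:,::-1])
E
```

```text
[ 0.62668412 -0.00720906  0.0583988 ] [ 0.25570787 -3.63089956 -2.63933804] [-0.79718264 -0.11005328  0.01626033] [-1.89628898e-01  7.54610797e-01  1.55197970e+00  2.12249577e-04
  8.34190075e-01  1.41167626e+00] [ 9.99529942e-01 -3.06465483e-02  8.26746548e-04]
```

>>> {"method": "arm_command", "body": {"series": [[[0,0,0,0],[0,0,0,0],[0,0,0,0],[0,0,0,0]]], "jaw": 28}}

```text
t: 16.75
tcp_pos: [0.6262, -0.0066, 0.0585]
tool_rot: [0.508, 0.492, -0.508, 0.492]
force: [-0.5, -0.2, 0.7]
finger_gap: 0.284
```

>>> {"method": "arm_command", "body": {"series": [[[-10,0,0,0],[-30,0,0,0],[-30,0,0,0],[-30,0,0,0],[0,0,0,0],[0,0,0,0]]]}}

```text
t: 17.35
tcp_pos: [0.6266, -0.0071, 0.1598]
tool_rot: [0.509, 0.491, -0.508, 0.492]
force: [-0.3, -0.8, -1.0]
finger_gap: 0.282
```

```bash
python3 look.py w13; python3 -c "
from h import *
im=cv2.imread('pics/w13.png');cv2.imwrite('pics/w13b.png',cv2.resize(im[90:300,116:396],(800,600),interpolation=cv2.INTER_CUBIC))"
```

```text
17.35 [ 0.6266 -0.0071  0.1598] [-0.1895  0.6129  1.496   0.0002  1.0306  1.4143] [-0.2696 -0.7552 -1.0378]
```

View pics/w13b.png

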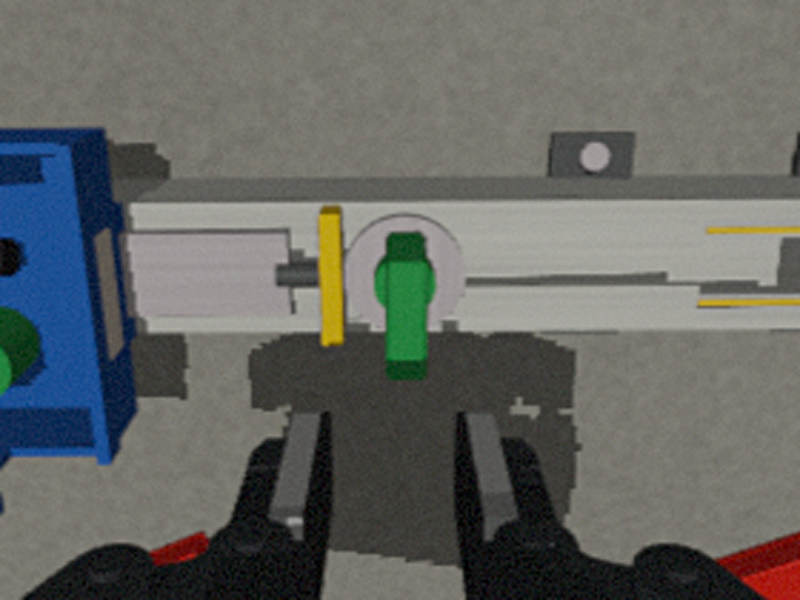

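The collar's left edge (345) meets the bumper's face (343), the wing lies across the rail, and the jaws are clear. I'll check the positions numerically.

```bash
cat > f.py <<'E'
from look import *
sub=im[90:300,116:396]
m=mask(im,(20,120,90),(35,255,255)); m[:,300:]=0
cn=max(cv2.findContours(m,0,2)[0],key=cv2.contourArea);p=cn[:,0]; print(cv2.minAreaRect(cn))
u=p[:,0].max()+.5; print("face y",ray(c,(u-.5,187),.055)*1000)
g=cv2.cvtColor(im,cv2.COLOR_RGB2GRAY).astype(int)
for y in(184,188,192): print(y,g[y,228:244],g[y,270:286])
for x in(235.5,236.5,237.5,278,279): print(x,ray(c,(x,188),.046)*1000)
k=mask(im,(45,90,40),(85,255,255));k[:, :200]=0
e=cv2.minAreaRect(max(cv2.findContours(k,0,2)[0],key=cv2.contourArea));print("wing",e,ray(c,e[0],.085)*1000)
E
python3 f.py w14
```

```text
17.4 [ 0.6258 -0.007   0.1585] [-0.1896  0.6145  1.4972  0.0001  1.0305  1.4143] [-0.351  -0.1183 -0.87  ]
((231.2105255126953, 185.44815063476562), (49.00780487060547, 8.571823120117188), 88.26429748535156)
face y [627.4592   7.5336  55.    ]
184 [151 157 154 154 155 153 147 125 116 158 153 153 157 156 157 154] [152 153 153 154 157 156 152 157 155 161 160 165 159 162 162 163]
188 [135 158 157 153 155 156 152 126 113 154 153 153 154 158 156 154] [156 152 152 153 155 156 154 156 146 108  91 100  98  93  96  92]
192 [148 156 155 152 152 156 153 134  77 115 153 157 157 156 159 151] [152 154 152 156 156 149 152 140 132 160 162 159 160 160 162 161]
235.5 [623.5169   8.7056  46.    ]
236.5 [623.4875   7.7742  46.    ]
237.5 [623.4581   6.8428  46.    ]
278 [622.2685 -30.8781  46.    ]
279 [622.2392 -31.8095  46.    ]
wing ((257.5, 196.5), (51.0, 21.0), 90.0) [628.8608 -11.3915  85.    ]
```

```bash
python3 - <<'E'
from h import *
np.set_printoptions(suppress=True,precision=2)
def st(p,y): return {"tcp_pos":np.array(p),"tool_rot":R.from_matrix(np.array([[0,np.cos(y),np.sin(y)],[0,np.sin(y),-np.cos(y)],[-1,0,0]])).as_quat()}
def rows(f,col,lo,hi):
    g=cv2.cvtColor(cv2.imread(f),cv2.COLOR_BGR2GRAY).astype(int); return g[lo:hi,col]
C9=cam("wrist",st([.6262,-.0102,.0584],1.5463));C11=cam("wrist",st([.6263,-.0074,.0584],1.5463));C14=cam("wrist",st([.6258,-.007,.1585],-.0306))
for n in("w9","w11"):
    for cc in(240,270): print(n,cc,rows(f"pics/{n}.png",cc,172,217))
g=cv2.cvtColor(cv2.imread("pics/w14.png"),cv2.COLOR_BGR2GRAY).astype(int)
for r in(176,195): print("w14",r,g[r,208:245])
print(ray(C9,(255,179.5),.044)*1000,ray(C11,(255,181),.044)*1000,ray(C14,(217.9,187),.044)*1000)
E
```

```text
w9 240 [161 160 162 161 161 157 160 162 173 173 174 173 173 170 174 172 174 171
 172 175 177 109  78  76  77  73  73  79  71  70 129 150 166 129 124 126
  95  81  80  79  84  78  85  91  86]
w9 270 [168 167 165 168 164 164 164 165 179 177 175 174 176 174 175 175 178 176
 174 175 179 177 141  88  69  75  77  80  83  78 121 149 163 165 162 162
 160 159 157 160 162 147 165 166 161]
w11 240 [160 162 161 163 162 164 161 160 158 161 158 160 167 174 174 172 173 171
 173 173 174 176 138  83  73  80  82  74  80  84 101 116 124 127 124  87
  85  81  88  84  90  84  84  80  85]
w11 270 [166 167 170 166 165 167 165 166 165 167 164 162 166 176 177 174 174 175
 173 177 175 179 110  77  73  71  79  72  74  71  99 146 165 163 165 164
 157 160 158 159 158 152 163 165 166]
w14 176 [153 155 155 158 155 156 155 153 122  89 125 119 122 124 136 165 168 164
 156 144 151 157 156 154 156 156 143  98  89 112 129 153 158 158 155 156
 154]
w14 195 [155 150 149 150 149 152 151 152 146 117  80 128 155 164 161 159 158 159
 161 151 142 150 155 155 155 155 157 138  74 120 163 156 153 155 155 157
 151]
[628.89  25.11  44.  ] [628.98  27.02  44.  ] [624.35  25.28  44.  ]
```

Comparing these measurements, the stud slid back about 4 mm on release, so the spring is now nearly relaxed. The bin itself hasn't moved. I'll regrasp at that position, feel the contact again, and release gradually from a smaller compression.

>>> {"method": "arm_command", "body": {"series": [[[30,0,4.3,0],[30,0,0,0],[25,0,0,0],[10,0,0,0],[4.5,0,0,0],[0,0,0,0],[0,0,0,0],[0,0,0,0]]]}}

```text
t: 18.25
tcp_pos: [0.6271, -0.0116, 0.0602]
tool_rot: [0.509, 0.491, -0.508, 0.492]
force: [-0.6, 0.1, -0.4]
finger_gap: 0.282
```

>>> {"method": "arm_command", "body": {"series": [[[0,0,0,0],[0,0,0,0],[0,0,0,0],[0,0,0,0],[0,0,0,0],[0,0,0,0]]], "jaw": 0, "force": 20}}

```text
t: 18.85
tcp_pos: [0.6269, -0.0115, 0.06]
tool_rot: [0.509, 0.491, -0.508, 0.492]
force: [-1.4, 0.3, 6.3]
finger_gap: 0.134
```

```bash
cat > fz.py <<'E'
from h import *
F=[];Q=[]
for _ in range(4):
    s=status.sense();F.append(np.r_[s["force"],s["ft_torque"]]);Q.append(s["tcp_pos"]);snapshot("top")
print(s["t"],np.mean(F,0).round(2),np.mean(Q,0).round(5),s["finger_gap"])
E
python3 fz.py
```

```text
19.0 [-0.93  0.76  5.94  0.09  0.08 -0.02] [ 0.62688 -0.01147  0.06002] 0.13592288760470958
```

>>> {"method": "arm_command", "body": {"series": [[[-0.9,0,0,0],[0,0,-1,0],[0,0,0,0],[0,0,0,0]]]}}

```text
t: 19.45
tcp_pos: [0.6268, -0.0112, 0.06]
tool_rot: [0.508, 0.491, -0.508, 0.492]
force: [0.8, -3.1, 2.1]
finger_gap: 0.134
```

```bash
python3 fz.py
```

```text
19.6 [ 0.98 -3.44  1.66 -0.59 -0.27  0.03] [ 0.62683 -0.01114  0.06001] 0.13523270873006774
```

>>> {"method": "arm_command", "body": {"series": [[[0,0,-1,0],[0,0,0,0],[0,0,0,0]]]}}

```text
t: 19.95
tcp_pos: [0.6268, -0.01, 0.06]
tool_rot: [0.508, 0.491, -0.508, 0.492]
force: [2.9, -4.4, 1.4]
finger_gap: 0.134
```

```bash
python3 fz.py
```

```text
20.1 [ 2.56 -4.16  1.59 -0.91 -0.42  0.06] [ 0.62685 -0.00996  0.06002] 0.13225949867710485
```

>>> {"method": "arm_command", "body": {"series": [[[0,0,-1,0],[0,0,0,0],[0,0,0,0]]]}}

```text
t: 20.45
tcp_pos: [0.6268, -0.009, 0.06]
tool_rot: [0.508, 0.491, -0.508, 0.492]
force: [1.7, -5.0, 2.8]
finger_gap: 0.142
```

```bash
python3 fz.py
```

```text
20.6 [ 1.88 -4.73  1.97 -0.92 -0.43  0.04] [ 0.62686 -0.009    0.06002] 0.13451527706787558
```

>>> {"method": "arm_command", "body": {"series": [[[-0.6,0,0,0],[0,0,1,0],[0,0,0,0],[0,0,0,0]]]}}

```text
t: 21.05
tcp_pos: [0.6268, -0.009, 0.0601]
tool_rot: [0.509, 0.491, -0.508, 0.492]
force: [4.7, -0.3, -2.8]
finger_gap: 0.131
```

```bash
python3 fz.py
```

```text
21.2 [ 5.02 -0.77 -3.45 -0.13 -1.   -0.01] [ 0.62673 -0.00902  0.06014] 0.13495398216641472
```

>>> {"method": "arm_command", "body": {"series": [[[0,0,1,0],[0,0,0,0],[0,0,0,0]]]}}

```text
t: 21.55
tcp_pos: [0.6266, -0.0096, 0.0602]
tool_rot: [0.509, 0.492, -0.508, 0.491]
force: [5.0, 1.7, -3.5]
finger_gap: 0.139
```

```bash
python3 fz.py
```

```text
21.7 [ 5.43  0.7  -3.38  0.17 -1.08 -0.04] [ 0.62664 -0.00958  0.06024] 0.13298205929752074
```

>>> {"method": "arm_command", "body": {"series": [[[0.5,0.5,-0.7,0],[0,0.3,0,0],[0,0,0,0],[0,0,0,0]]]}}

```text
t: 22.15
tcp_pos: [0.6268, -0.0095, 0.0601]
tool_rot: [0.508, 0.492, -0.508, 0.491]
force: [2.8, 0.2, 0.7]
finger_gap: 0.137
```

```bash
python3 fz.py
```

```text
22.3 [ 2.87  0.02  1.15  0.11 -0.58 -0.02] [ 0.62682 -0.00959  0.0601 ] 0.14065612551180373
```

>>> {"method": "arm_command", "body": {"series": [[[0,0.5,0,0],[0,0,0,0],[0,0,0,0]]], "jaw": 15}}

```text
t: 22.65
tcp_pos: [0.626, -0.0096, 0.0593]
tool_rot: [-0.507, -0.493, 0.509, -0.491]
force: [0.4, -0.5, -0.0]
finger_gap: 0.152
```

>>> {"method": "arm_command", "body": {"series": [[[0,0,0,0],[0,0,0,0]]], "jaw": 16}}

```text
t: 22.85
tcp_pos: [0.627, -0.0098, 0.0597]
tool_rot: [-0.508, -0.492, 0.508, -0.491]
force: [0.9, 1.0, 0.6]
finger_gap: 0.161
```

>>> {"method": "arm_command", "body": {"series": [[[0,0,0,0],[0,0,0,0]]], "jaw": 17.5}}

```text
t: 23.05
tcp_pos: [0.6275, -0.0098, 0.0599]
tool_rot: [-0.508, -0.492, 0.508, -0.492]
force: [-0.5, 0.0, -0.2]
finger_gap: 0.167
```

>>> {"method": "arm_command", "body": {"series": [[[0,0,0,0],[0,0,0,0]]], "jaw": 20}}

```text
t: 23.25
tcp_pos: [0.6275, -0.0098, 0.0599]
tool_rot: [0.508, 0.492, -0.508, 0.492]
force: [0.7, 0.3, -0.4]
finger_gap: 0.2
```

>>> {"method": "arm_command", "body": {"series": [[[0,0,0,0],[0,0,0,0]]], "jaw": 24}}

```text
t: 23.45
tcp_pos: [0.6275, -0.0098, 0.0599]
tool_rot: [-0.508, -0.492, 0.508, -0.492]
force: [-0.2, -0.4, -0.1]
finger_gap: 0.239
```

>>> {"method": "arm_command", "body": {"series": [[[0,0,0,0],[0,0,0,0],[-10,0,0,0],[-30,0,0,0],[-30,0,0,0],[-30,0,0,0],[0,0,0,0],[0,0,0,0],[0,0,0,0]]], "jaw": 28}}

```text
t: 24.35
tcp_pos: [0.6266, -0.0096, 0.1591]
tool_rot: [-0.508, -0.492, 0.509, -0.491]
force: [-0.6, -0.1, -0.7]
finger_gap: 0.282
```

```bash
python3 f.py w15
```

```text
24.35 [ 0.6266 -0.0096  0.1591] [-0.1935  0.6151  1.4932  0.      1.0353  1.4105] [-0.5656 -0.0763 -0.6859]
((228.0, 185.5), (49.0, 8.0), 90.0)
face y [627.9863   8.5533  55.    ]
184 [154 155 156 141  86 110 156 154 153 155 158 155 153 156 155 143] [156 155 149 151 156 153 158 161 159 162 164 162 162 161 157 160]
188 [155 150 157 138  90 112 155 151 154 154 156 153 154 156 154 135] [152 154 152 154 155 140  94  81  89  86  88  90  90  83  87  90]
192 [154 153 160 140 102  78 115 153 154 153 158 156 153 154 156 144] [155 151 152 154 155 158 162 164 160 160 164 162 165 159 161 162]
235.5 [623.9123   6.1289  46.    ]
236.5 [623.8828   5.195   46.    ]
237.5 [623.8533   4.2611  46.    ]
278 [622.6586 -33.5622  46.    ]
279 [622.6291 -34.4961  46.    ]
wing ((254.0, 196.5), (51.0, 20.0), 90.0) [629.3807 -11.2316  85.    ]
```

```bash
python3 - <<'E'
from h import *
a=cv2.imread("pics/top0.png");b=snapshot("top")[:,:,::-1].copy()
def bc(i):
    k=mask(i[:,:,::-1].copy(),(100,120,60),(130,255,255)); k[:125]=0;k[175:]=0;k[:,:180]=0;k[:,250:]=0
    M=cv2.moments(k); return M["m10"]/M["m00"],M["m01"]/M["m00"],M["m00"]/255
def yc(i):
    k=mask(i[:,:,::-1].copy(),(20,100,80),(35,255,255)); k[:140]=0;k[172:]=0;k[:,:235]=0;k[:,275:]=0
    M=cv2.moments(k); return M["m10"]/(M["m00"]+1e-9),M["m00"]/255
print(bc(a),bc(b),yc(a),yc(b))
w=cv2.imread("pics/w15.png"); g=cv2.cvtColor(w,cv2.COLOR_BGR2GRAY).astype(int)
for r in(176,195): print(g[r,204:240])
w=w[150:225,190:290]; cv2.imwrite("pics/w15b.png",cv2.resize(w,(800,600),interpolation=cv2.INTER_CUBIC))
E
```

```text
(217.91534988713317, 149.88487584650113, 886.0) (214.20597014925374, 147.99253731343285, 670.0) (253.85185185181496, 27.0) (0.0, 0.0)
[155 157 155 156 157 157 154 157 155 136 110 149 153 149 149 148 155 167
 167 154 148 155 151 156 159 159 152 128  75 102 127 136 154 159 158 154]
[150 151 151 150 154 150 152 151 151 154 134  70 118 160 160 157 158 159
 158 156 157 148 155 158 156 153 150 153 114  78 118 155 153 156 154 156]
```

View pics/w15b.png

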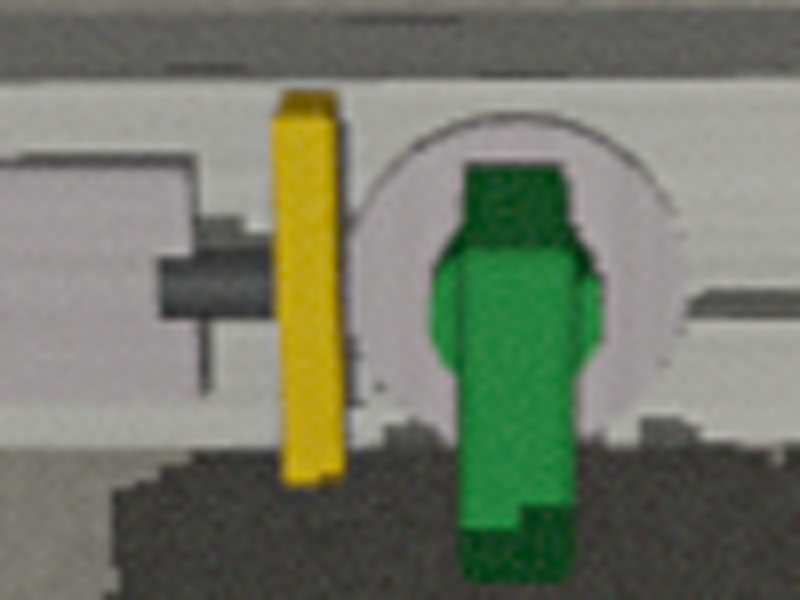

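The face and the collar edge agree to within about 1 mm, which doesn't prove contact. I'll regrasp without load and find the contact point by force.

>>> {"method": "arm_command", "body": {"series": [[[30,0,1.6,0],[30,0,0,0],[25,0,0,0],[10,0,0,0],[3,0,0,0],[0,0,0,0],[0,0,0,0],[0,0,0,0]]]}}

```text
t: 25.25
tcp_pos: [0.6284, -0.0116, 0.0633]
tool_rot: [0.509, 0.491, -0.508, 0.492]
force: [0.2, -0.1, 0.4]
finger_gap: 0.283
```

>>> {"method": "arm_command", "body": {"series": [[[0,0,0,0],[0,0,0,0],[0,0,0,0],[0,0,0,0],[0,0,0,0],[0,0,0,0]]], "jaw": 0, "force": 20}}

```text
t: 25.85
tcp_pos: [0.6282, -0.0114, 0.063]
tool_rot: [0.509, 0.491, -0.508, 0.492]
force: [-1.0, 2.0, 5.9]
finger_gap: 0.134
```

```bash
python3 fz.py
```

```text
26.0 [-0.44  1.08  5.88  0.12  0.04 -0.01] [ 0.62817 -0.01138  0.06299] 0.13368072252767446
```

>>> {"method": "arm_command", "body": {"series": [[[-1.2,0,0,0],[0,0,0,0],[0,0,0,0]]]}}

```text
t: 26.35
tcp_pos: [0.6281, -0.0116, 0.0631]
tool_rot: [0.509, 0.491, -0.508, 0.492]
force: [2.0, 0.8, 0.7]
finger_gap: 0.135
```

```bash
python3 fz.py
```

```text
26.5 [ 2.39  0.48 -0.04  0.06 -0.44  0.01] [ 0.6281  -0.01157  0.06309] 0.13138922547871146
```

>>> {"method": "arm_command", "body": {"series": [[[0,0,1.5,0],[0,0,0,0],[0,0,0,0]]]}}

```text
t: 26.85
tcp_pos: [0.6279, -0.0126, 0.0631]
tool_rot: [0.509, 0.491, -0.508, 0.492]
force: [4.1, 2.1, -1.1]
finger_gap: 0.135
```

```bash
python3 fz.py
```

```text
27.0 [ 4.31  2.29 -1.46  0.52 -0.86 -0.02] [ 0.62793 -0.01265  0.06313] 0.13948429776398638
```

>>> {"method": "arm_command", "body": {"series": [[[0,0,-1,0],[0,0,0,0],[0,0,0,0]]]}}

```text
t: 27.35
tcp_pos: [0.6279, -0.0125, 0.0632]
tool_rot: [0.508, 0.491, -0.508, 0.492]
force: [3.6, -0.3, -0.9]
finger_gap: 0.134
```

```bash
python3 fz.py
```

```text
27.5 [ 4.69 -0.6  -2.16 -0.05 -0.98  0.02] [ 0.62789 -0.01244  0.06316] 0.13718946575754767
```

>>> {"method": "arm_command", "body": {"series": [[[0,0,-1,0],[0,0,0,0],[0,0,0,0]]]}}

```text
t: 27.85
tcp_pos: [0.6279, -0.0119, 0.0632]
tool_rot: [-0.508, -0.491, 0.508, -0.492]
force: [4.9, -2.4, -3.2]
finger_gap: 0.137
```

```bash
python3 fz.py
```

```text
28.0 [ 4.56 -2.8  -2.42 -0.54 -1.    0.06] [ 0.62786 -0.01192  0.06323] 0.1315139043350073
```

>>> {"method": "arm_command", "body": {"series": [[[0.2,1.5,0,0],[0,0,0,0],[0,0,0,0]]]}}

```text
t: 28.35
tcp_pos: [0.6282, -0.0113, 0.063]
tool_rot: [-0.508, -0.492, 0.509, -0.491]
force: [1.1, -2.9, 1.7]
finger_gap: 0.135
```

```bash
python3 fz.py
```

```text
28.5 [ 0.95 -3.02  1.78 -0.64 -0.21  0.01] [ 0.62816 -0.01123  0.06302] 0.13471995639154827
```

>>> {"method": "arm_command", "body": {"series": [[[0,0,1.2,0],[0,0,0,0],[0,0,0,0]]]}}

```text
t: 28.85
tcp_pos: [0.6282, -0.0113, 0.063]
tool_rot: [-0.508, -0.492, 0.508, -0.491]
force: [-0.9, 1.2, 5.2]
finger_gap: 0.136
```

```bash
python3 fz.py
```

```text
29.0 [-1.23  1.01  5.14  0.24  0.13  0.  ] [ 0.62822 -0.01128  0.06302] 0.13727627005928622
```

>>> {"method": "arm_command", "body": {"series": [[[0,0,-1,0],[0,0,0,0],[0,0,0,0]]]}}

```text
t: 29.35
tcp_pos: [0.6282, -0.0112, 0.063]
tool_rot: [-0.508, -0.492, 0.509, -0.491]
force: [-2.3, -1.0, 5.0]
finger_gap: 0.139
```

```bash
python3 fz.py
```

```text
29.5 [-1.75 -0.94  4.93 -0.21  0.22 -0.01] [ 0.62823 -0.0112   0.06302] 0.1337730093193134
```

>>> {"method": "arm_command", "body": {"series": [[[0,0,-1,0],[0,0,0,0],[0,0,0,0]]]}}

```text
t: 29.85
tcp_pos: [0.6283, -0.0109, 0.063]
tool_rot: [-0.507, -0.492, 0.509, -0.492]
force: [-1.8, -3.3, 5.8]
finger_gap: 0.135
```

```bash
python3 fz.py
```

```text
30.0 [-1.73 -3.45  5.36 -0.64  0.28 -0.03] [ 0.62832 -0.01091  0.06301] 0.1322200654748861
```

>>> {"method": "arm_command", "body": {"series": [[[-0.4,0,-1,0],[0,0,-0.6,0],[0,0,0,0],[0,0,0,0]]]}}

```text
t: 30.45
tcp_pos: [0.6285, -0.009, 0.063]
tool_rot: [-0.508, -0.492, 0.509, -0.492]
force: [-1.3, -4.6, 2.4]
finger_gap: 0.133
```

>>> {"method": "arm_command", "body": {"series": [[[0,0,0,0],[0,0,0,0]]], "jaw": 14.5}}

```text
t: 30.65
tcp_pos: [0.6289, -0.0084, 0.0631]
tool_rot: [-0.508, -0.492, 0.508, -0.491]
force: [-1.2, -2.8, 1.9]
finger_gap: 0.147
```

>>> {"method": "arm_command", "body": {"series": [[[0,0,0,0],[0,0,0,0]]], "jaw": 15}}

```text
t: 30.85
tcp_pos: [0.629, -0.0083, 0.0631]
tool_rot: [0.508, 0.492, -0.508, 0.491]
force: [-1.2, -1.8, 1.1]
finger_gap: 0.15
```

>>> {"method": "arm_command", "body": {"series": [[[0,0,0,0],[0,0,0,0]]], "jaw": 15.5}}

```text
t: 31.05
tcp_pos: [0.6291, -0.0083, 0.0632]
tool_rot: [0.508, 0.492, -0.508, 0.492]
force: [-0.3, -1.5, 0.9]
finger_gap: 0.159
```

>>> {"method": "arm_command", "body": {"series": [[[0,0,0,0],[0,0,0,0]]], "jaw": 16}}

```text
t: 31.25
tcp_pos: [0.6291, -0.0084, 0.0632]
tool_rot: [0.508, 0.492, -0.508, 0.492]
force: [-0.6, -1.1, -0.0]
finger_gap: 0.158
```

>>> {"method": "arm_command", "body": {"series": [[[0,0,0,0],[0,0,0,0]]], "jaw": 16.5}}

```text
t: 31.45
tcp_pos: [0.629, -0.0084, 0.0632]
tool_rot: [0.508, 0.492, -0.508, 0.492]
force: [-0.1, -1.5, 0.4]
finger_gap: 0.164
```

>>> {"method": "arm_command", "body": {"series": [[[0,0,0,0],[0,0,0,0]]], "jaw": 17}}

```text
t: 31.65
tcp_pos: [0.629, -0.0085, 0.0632]
tool_rot: [0.508, 0.492, -0.508, 0.492]
force: [-0.7, -1.1, -0.8]
finger_gap: 0.168
```

>>> {"method": "arm_command", "body": {"series": [[[0,0,0,0],[0,0,0,0]]], "jaw": 17.5}}

```text
t: 31.85
tcp_pos: [0.629, -0.0085, 0.0633]
tool_rot: [0.508, 0.492, -0.508, 0.492]
force: [0.3, 0.2, 0.2]
finger_gap: 0.174
```

>>> {"method": "arm_command", "body": {"series": [[[0,0,0,0],[0,0,0,0]]], "jaw": 18.5}}

```text
t: 32.05
tcp_pos: [0.629, -0.0085, 0.0633]
tool_rot: [0.508, 0.492, -0.508, 0.492]
force: [0.2, -0.0, -0.7]
finger_gap: 0.183
```

>>> {"method": "arm_command", "body": {"series": [[[0,0,0,0],[0,0,0,0]]], "jaw": 20}}

```text
t: 32.25
tcp_pos: [0.6292, -0.0084, 0.0634]
tool_rot: [0.508, 0.492, -0.508, 0.492]
force: [0.2, -0.5, 0.3]
finger_gap: 0.201
```

>>> {"method": "arm_command", "body": {"series": [[[0,0,0,0],[0,0,0,0]]], "jaw": 24}}

```text
t: 32.45
tcp_pos: [0.6291, -0.0085, 0.0634]
tool_rot: [0.508, 0.492, -0.508, 0.492]
force: [0.0, -0.6, -0.0]
finger_gap: 0.242
```

>>> {"method": "arm_command", "body": {"series": [[[0,0,0,0],[0,0,0,0],[-10,0,0,0],[-30,0,0,0],[-30,0,0,0],[-30,0,0,0],[0,0,0,0],[0,0,0,0],[0,0,0,0]]], "jaw": 28}}

```text
t: 33.35
tcp_pos: [0.6281, -0.0084, 0.1625]
tool_rot: [-0.508, -0.492, 0.509, -0.491]
force: [-0.8, 0.9, -0.6]
finger_gap: 0.281
```

```bash
python3 f.py w16; python3 -c "
from h import *
w=cv2.imread('pics/w16.png');cv2.imwrite('pics/w16b.png',cv2.resize(w[150:225,190:290],(800,600),interpolation=cv2.INTER_CUBIC))
g=cv2.cvtColor(w,cv2.COLOR_BGR2GRAY).astype(int)
for r in(176,195): print(g[r,204:240])"
```

```text
33.35 [ 0.6281 -0.0084  0.1625] [-0.191   0.6127  1.4865  0.      1.0445  1.413 ] [-0.8274  0.8958 -0.5504]
((229.83355712890625, 186.00616455078125), (48.11516189575195, 7.957507133483887), 87.87889862060547)
face y [628.3327   8.2662  55.    ]
184 [155 155 154 151 151 132  71 111 154 155 154 154 159 152 153 154] [152 154 154 151 154 157 155 157 158 160 158 160 157 158 157 158]
188 [156 156 153 157 155 133  71 112 153 151 156 158 156 151 152 157] [151 157 154 153 153 157 140  96  83  83  83  82  84  79  85  87]
192 [151 154 151 154 154 141  81  95 137 151 155 155 156 151 154 155] [154 156 154 151 152 158 160 165 165 163 162 163 162 164 163 166]
235.5 [624.3011   7.6245  46.    ]
236.5 [624.2712   6.6783  46.    ]
237.5 [624.2412   5.7321  46.    ]
278 [623.0298 -32.5872  46.    ]
279 [622.9999 -33.5333  46.    ]
wing ((255.0, 196.0), (50.0, 20.0), 90.0) [630.0619 -10.7847  85.    ]
[154 156 155 156 157 157 155 158 157 160 155 140 118 165 166 167 165 161
 163 163 163 156 150 155 155 153 154 159 155 126  76 110 141 145 160 157]
[149 150 148 151 154 152 153 153 150 153 155 152 134  76 120 165 162 161
 158 160 159 159 159 157 149 152 156 152 154 142  88  69 117 155 153 154]
```

View pics/w16b.png

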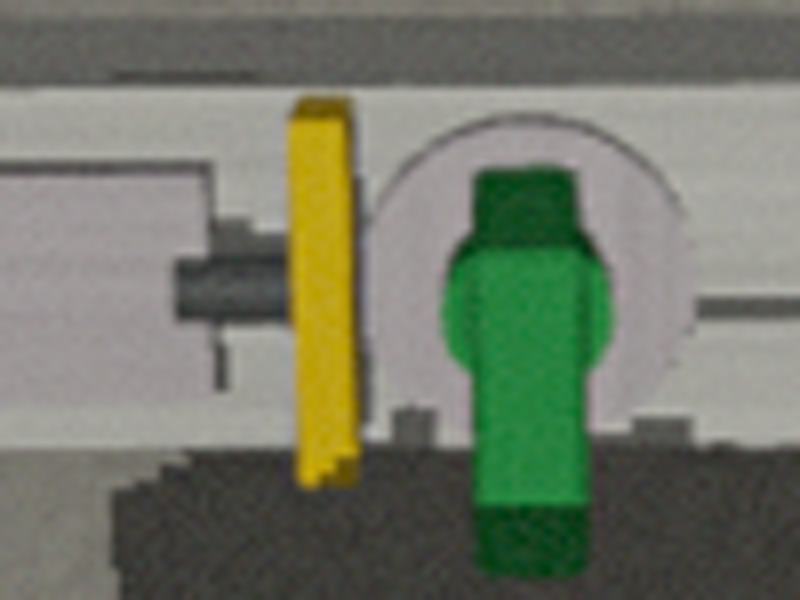

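```bash
python3 -c "
from station import ticket
print(ticket.sign_off())"
```

```text
the job is handed in; nothing more can be done
None
```

The stud is in the rail, turned a quarter turn clockwise and released, and the job is handed in at about 33 s. The press on the bumper is lighter than when I turned it, and I couldn't measure that remaining force directly.

**What I did:** I lowered the stud through the entry window until the collar seated, with no more than about 6 N of contact force. I then slid it to the bumper and pressed until it read about 3–4 N, roughly 3 mm of spring. There I turned it 90° without resistance.

**Spring-back on release:** on the first release the stud slid back about 4 mm. I regrasped it twice, without turning it, pressed again and let go more gradually. During those force checks it was moved back and forth about 1–3 mm in the locked position. On the last release the force on the fingers fell smoothly from about 4.6 N to zero as the stud followed them back 1–2 mm. It stayed there, held by friction.

**Last checks:**
- **Lock and gripper:** the wing lies across the rail, and the open gripper is about 10 cm above, touching nothing.
- **Press:** the collar is against the bumper as far as the picture can tell, to about 1 mm. I estimate under 1 N of press remains.
- **Bin:** the tongue had not moved by the first press. After that the push stayed under about 5 N, below the bin's 7 N of friction.
- **Failed check:** my before-and-after comparison from the top camera gave nothing usable, probably because the arm was in the way. The bin's final position and the surrounding objects were therefore not checked that way.

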